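Load flat-sided tube blocks into a block heater and start its programme

TASK

Load every tube block on the bench into the block heater, one to a well, turning each so that its flat matches the flat of the well and it drops fully home, and let go. Then press the three small keys one at a time, each fully down and released: first the middle one, then the one nearest the front edge (the robot's side), then the one next to the large start button; finally press the start button fully down and release it. The blocks must still be fully home at the end, and the bottle, tip box and pipette must be left alone.

Things in the scene. Friction and masses are not known exactly. Their poses are not given: they have to be found in the camera images.
- heater: Block heater fixed to the bench, white housing 210 (x) x 345 (y) x 60 mm. Origin: centre of its underside, z up; -x is its front edge (robot side). +y part: aluminium deck 155 x 229 mm, top at 86 mm, with six wells (2 by 3) 74 mm apart. -y part: grey panel, top at 80 mm, its buttons in a row along x (from the front key_front, key_middle, key_back, start; 44, 44, 54 mm apart) beside a dark display.
- well0: Well, front row, +y end of the deck: round hole 48 mm across, 20 mm deep, one flat wall 16.5 mm from its axis. Origin: centre of its floor (66 mm above the bench), z up, +x from the axis to the flat (towards the heater's front). Any block fits, only with flat to flat (5 degrees of play); fully down, its origin is here and its body stands 8 mm above the deck.
- well1: Well, front row, middle of the deck: round hole 48 mm across, 20 mm deep, one flat wall 16.5 mm from its axis. Origin: centre of its floor (66 mm above the bench), z up, +x from the axis to the flat (towards the heater's front). Any block fits, only with flat to flat (5 degrees of play); fully down, its origin is here and its body stands 8 mm above the deck.
- well2: Well, front row, -y end of the deck: round hole 48 mm across, 20 mm deep, one flat wall 16.5 mm from its axis. Origin: centre of its floor (66 mm above the bench), z up, +x from the axis to the flat (towards the heater's front). Any block fits, only with flat to flat (5 degrees of play); fully down, its origin is here and its body stands 8 mm above the deck.
- well3: Well, back row, +y end of the deck: round hole 48 mm across, 20 mm deep, one flat wall 16.5 mm from its axis. Origin: centre of its floor (66 mm above the bench), z up, +x from the axis to the flat (towards the heater's back). Any block fits, only with flat to flat (5 degrees of play); fully down, its origin is here and its body stands 8 mm above the deck.
- well4: Well, back row, middle of the deck: round hole 48 mm across, 20 mm deep, one flat wall 16.5 mm from its axis. Origin: centre of its floor (66 mm above the bench), z up, +x from the axis to the flat (towards the heater's back). Any block fits, only with flat to flat (5 degrees of play); fully down, its origin is here and its body stands 8 mm above the deck.
- well5: Well, back row, -y end of the deck: round hole 48 mm across, 20 mm deep, one flat wall 16.5 mm from its axis. Origin: centre of its floor (66 mm above the bench), z up, +x from the axis to the flat (towards the heater's back). Any block fits, only with flat to flat (5 degrees of play); fully down, its origin is here and its body stands 8 mm above the deck.
- block0: Tube block (may be absent; all alike): upright aluminium round, 44 mm across, 28 mm high, one flat 15 mm from its axis, foot tapered 2.5 mm over the lowest 4 mm, about 0.12 kg. A black grip fin stands centred on top: 12 mm thick (x), 26 mm wide (y), from 28 to 60 mm above the underside, parallel to the flat. Origin: centre of the underside, z up, +x to the flat.
- block1: Tube block (may be absent; all alike): upright aluminium round, 44 mm across, 28 mm high, one flat 15 mm from its axis, foot tapered 2.5 mm over the lowest 4 mm, about 0.12 kg. A black grip fin stands centred on top: 12 mm thick (x), 26 mm wide (y), from 28 to 60 mm above the underside, parallel to the flat. Origin: centre of the underside, z up, +x to the flat.
- block2: Tube block (may be absent; all alike): upright aluminium round, 44 mm across, 28 mm high, one flat 15 mm from its axis, foot tapered 2.5 mm over the lowest 4 mm, about 0.12 kg. A black grip fin stands centred on top: 12 mm thick (x), 26 mm wide (y), from 28 to 60 mm above the underside, parallel to the flat. Origin: centre of the underside, z up, +x to the flat.
- block3: Tube block (may be absent; all alike): upright aluminium round, 44 mm across, 28 mm high, one flat 15 mm from its axis, foot tapered 2.5 mm over the lowest 4 mm, about 0.12 kg. A black grip fin stands centred on top: 12 mm thick (x), 26 mm wide (y), from 28 to 60 mm above the underside, parallel to the flat. Origin: centre of the underside, z up, +x to the flat.
- block4: Tube block (may be absent; all alike): upright aluminium round, 44 mm across, 28 mm high, one flat 15 mm from its axis, foot tapered 2.5 mm over the lowest 4 mm, about 0.12 kg. A black grip fin stands centred on top: 12 mm thick (x), 26 mm wide (y), from 28 to 60 mm above the underside, parallel to the flat. Origin: centre of the underside, z up, +x to the flat.
- block5: Tube block (may be absent; all alike): upright aluminium round, 44 mm across, 28 mm high, one flat 15 mm from its axis, foot tapered 2.5 mm over the lowest 4 mm, about 0.12 kg. A black grip fin stands centred on top: 12 mm thick (x), 26 mm wide (y), from 28 to 60 mm above the underside, parallel to the flat. Origin: centre of the underside, z up, +x to the flat.
- key_middle (a joint): Travel of the middle small key (m): 0 up, 0.006 fully down. Spring return; starts to move at about 1.2 N, fully down at 4 N.
- key_middle_top (a point): Centre of the top face of the middle small key, a round white button 20 mm across in a black collar; top 22 mm above the panel and 10 mm above the collar when up; pressed straight down, it moves with the button.
- key_front (a joint): Travel of the small key nearest the front edge (m): 0 up, 0.006 fully down. Spring return; starts to move at about 1.2 N, fully down at 4 N.
- key_front_top (a point): Centre of the top face of the small key nearest the front edge, a round white button 20 mm across in a black collar; top 22 mm above the panel and 10 mm above the collar when up; pressed straight down, it moves with the button.
- key_back (a joint): Travel of the small key next to the start button (m): 0 up, 0.006 fully down. Spring return; starts to move at about 1.2 N, fully down at 4 N.
- key_back_top (a point): Centre of the top face of the small key next to the start button, a round white button 20 mm across in a black collar; top 22 mm above the panel and 10 mm above the collar when up; pressed straight down, it moves with the button.
- start (a joint): Travel of the large start button (m): 0 up, 0.006 fully down. Spring return; starts to move at about 1.2 N, fully down at 4 N.
- start_top (a point): Centre of the top face of the large start button, a round steel button 32 mm across in a black collar; top 22 mm above the panel and 10 mm above the collar when up; pressed straight down, it moves with the button.
- reagent: Bystander, to be left alone: amber bottle with black cap, 64 mm across, 120 mm tall. Origin at the centre of its underside.
- tip_box: Bystander, to be left alone: closed pipette-tip box with orange lid, 85 x 122 x 63 mm. Origin at the centre of its underside.
- pipette: Bystander, to be left alone: black and white pipette lying on the bench, about 225 mm long, 22 mm high. Origin at the centre of its underside.
There are look-alikes about, which are no part of the job. What is shaped like the block1 but red is not meant.

How it is judged:
By the outcome, as a careful person would: the job done as asked, in the order asked, and still so for the second after the job is handed in, with the robot touching nothing.
Of block0, block1, block2, block3, block4, block5 only 4 to 6 are there at a start; the rules pass over those that are not, and their reading is None.
At some moment in a run one of block0, block1, block2, block3, block4, block5 may be knocked a few centimetres aside while the robot is not near it.
It also fails if it takes over 210 s, if anything falls off the work surface, if the arm or the gripper's body presses on something with over 40 N, if the wrist force passes 120 N, or if a joint passes its speed limit or range.

ROBOT

A 6-joint arm with a two-finger parallel gripper is mounted at the origin on the work surface. World frame = base frame: x ahead of the robot, y to its left, z up, the work surface at z = 0. Lengths are in m, angles in rad, forces in N, time in s.
With the tool pointing down it reaches from about 0.15 to 0.775 m from the base axis. Payload 6.1 kg.
Tool frame: the origin (TCP) lies between the finger pads; the fingertips stand 17 mm ahead of it and the grasp point (between the pads) lies 2 mm behind it; z points along the fingers, y is the direction in which the jaws open and shut (so a half turn about z gives the same grasp; the last joint's range is limited). The gripper opens to 85 mm and grips with 20 to 120 N. Pads are 22 mm wide; open, the fingers measure 114 mm over their backs; the gripper's body (76 mm by 85 mm) begins 54 mm behind the grasp point. The pads swing forward as they close: fully open they stand 13 mm farther back than shut.
Start: joints at [1.316, 0.126, -0.04, 1.405, 0, 1.571], TCP at [0.132, 0.508, 0.248] pointing down, gripper open.
Joint ranges: [-2.72, 2.72], [-0.95, 1.95], [-1.27, 1.35], [-1.78, 2.02], [-1.46, 1.47], [-3.14, 3.14]. Speed limits (rad/s): [2.39, 2.39, 3.01, 3.14, 3.14, 3.14].

INTERFACE

Orientations are given as a unit quaternion [x, y, z, w].
In Python, from cell import ctrl, solver, readout, imaging, ticket gives the robot as it stands. Calls block until the motion is done:
- ctrl.move_ptp(position, orientation): joint-space move of the TCP to a pose.
- ctrl.movel(position, speed=0.15, orientation=None, stop_force=None): straight line of the TCP; orientation=None keeps the orientation; speed is the mean speed in m/s. With stop_force (N) it stops when the force on the tool has changed by that much, and returns True; else False.
- ctrl.movej(angles): joint-space move.
- ctrl.grip(opening, effort=None): opening from 0.0 (shut) to 1.0 (fully open); effort is the grip in N (None keeps the last); returns when the fingers have stopped.
- ctrl.hold(seconds).
- solver.inverse_kinematics(position, orientation): joint angles nearest the present ones, or None.
- readout.sense(): the state.
- imaging.camera(name): name is "scene" or "top" or "wrist"; returns the picture (480x640x3 uint8, blue, green, red); there is no depth.
- imaging.get_calibration(name): a dict with "fx", "fy", "cx", "cy" (pixels), "xyz" and "rotation" of the camera in the world. Camera axes: x right, y down, z forward; pixel columns grow to the right and rows downward; lengths in m; the calibration is good to about 2 mm. A picture is of the moment at which its call begins: read the wrist's pose just before it. get_calibration takes no time and is no camera call; for the wrist camera it gives the pose at the moment of the call.
A pose or a line that the arm cannot do raises ctrl.IKError and nothing moves.
- ticket.finish_job(): hands the job in, once; it reports no verdict.
The state is a dict: "time": time; "q": joint angles; "joint_velocities": joint speeds; "effort": joint torques, N m; "position": TCP position; "eef_rot": TCP orientation; "contact_force": force on the tool from outside, world axes, zero at the start; "ft_torque": the same for the moment, N m; "grip_width": opening from 0.0 (shut) to 1.0 (fully open).
Only numpy, scipy, OpenCV 4.12 (cv2) and the standard library are available. Lean on these libraries where they do the work, as an engineer would, in place of code of your own. Each camera call takes 0.05 s, during which the arm holds its last target.

## Working session

There is one attempt and no reset: what is moved stays moved. The work goes in short steps, each a Python script; the robot and the scene stay as the last script left them, time stands still between calls to the robot, and variables do not carry over. Pictures are saved under pics/ and viewed, and the job is handed in when it is done.

```bash
mkdir -p pics; ls; python3 - <<'E'
from cell import ctrl, solver, readout, imaging, ticket
import cv2
s=readout.sense(); print(s)
for n in ("scene","top","wrist"):
    c=imaging.get_calibration(n); print(n,c)
    cv2.imwrite(f"pics/{n}0.png",imaging.camera(n))
E
```

```text
pics
{'time': 0.0, 'q': array([ 1.31599872e+00,  1.26396739e-01, -4.06291568e-02,  1.40541091e+00,
        1.41563379e-05,  1.57081412e+00]), 'joint_velocities': array([-3.83585280e-04,  1.51701763e-03, -1.21713660e-03,  8.57752002e-05,
       -8.01665330e-06, -6.31956295e-04]), 'effort': array([ 2.27247016e-03, -4.35911143e+01,  3.52927208e+01,  1.74770941e-02,
        5.27525765e-05,  8.89119690e-06]), 'position': array([0.13222316, 0.50767075, 0.24751   ]), 'eef_rot': array([ 1.27063249e-01,  9.91894278e-01, -8.12691289e-04, -1.11228346e-04]), 'contact_force': array([-0.4131382 , -0.24216917, -0.1105853 ]), 'ft_torque': array([ 0.0168635 , -0.01788614,  0.00219426]), 'grip_width': 1.002096600314808}
scene {'fx': 576.9225707640501, 'fy': 576.9225707640501, 'cx': 321.3538184276529, 'cy': 245.89581180283966, 'xyz': array([1.05048404, 0.63585292, 1.06259072]), 'rotation': array([ 0.30902803,  0.89441513, -0.3063121 , -0.10342219])}
top {'fx': 509.7739045636099, 'fy': 509.7739045636099, 'cx': 325.0308081703753, 'cy': 238.068217258174, 'xyz': array([0.40194028, 0.00238444, 1.1164631 ]), 'rotation': array([ 0.70927372, -0.6993336 ,  0.06434241, -0.0610193 ])}
wrist {'fx': 351.33875159561086, 'fy': 351.33875159561086, 'cx': 314.8962512007869, 'cy': 247.37951699343725, 'xyz': array([0.05257704, 0.53008006, 0.37282799]), 'rotation': array([0.78089514, 0.60353856, 0.09812049, 0.12773547])}
```

View pics/top0.png

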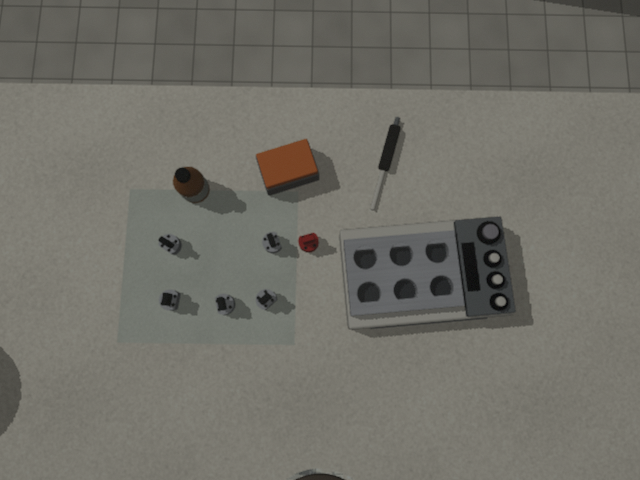

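View pics/scene0.png

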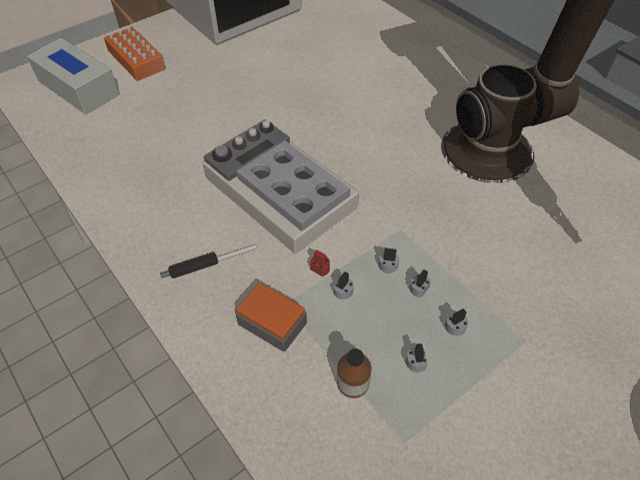

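View pics/wrist0.png

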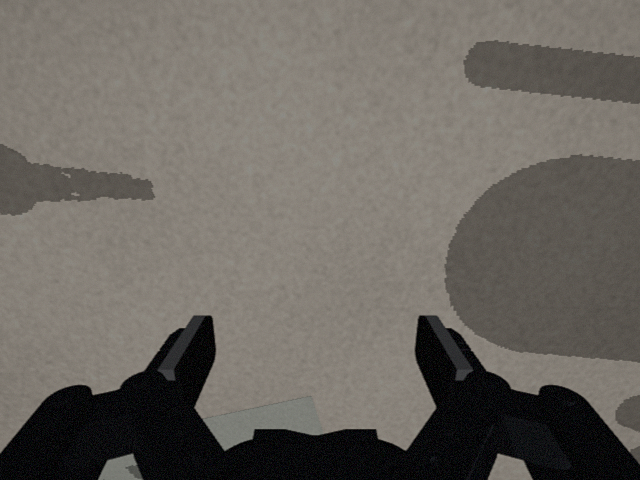

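The top view shows five aluminium blocks with black fins, at about (170,243), (272,242), (171,299), (225,304) and (266,298). There is a red look-alike at (309,242), which is excluded because it is red. The heater is at about (428,272). Next I'll enlarge the picture and get coarse positions.

```bash
cat > h.py <<'E'
from cell import ctrl, solver, readout, imaging, ticket
import cv2, numpy as np, time
from scipy.spatial.transform import Rotation as R
def ray(c,uv):
    d=np.array([(uv[0]-c['cx'])/c['fx'],(uv[1]-c['cy'])/c['fy'],1.])
    return np.array(c['xyz']),R.from_quat(c['rotation']).apply(d)
def onplane(c,uv,z):
    o,d=ray(c,uv); return (o+d*(z-o[2])/d[2])
def proj(c,p):
    q=R.from_quat(c['rotation']).inv().apply(np.asarray(p)-c['xyz'])
    return np.array([c['cx']+c['fx']*q[...,0]/q[...,2],c['cy']+c['fy']*q[...,1]/q[...,2]]).T
def down(yaw):
    # tool z down; tool y axis (jaw direction) at angle yaw in world
    y=np.array([np.cos(yaw),np.sin(yaw),0]); z=np.array([0,0,-1.]); x=np.cross(y,z)
    return R.from_matrix(np.c_[x,y,z]).as_quat()
def snap(n,name=None):
    c=imaging.get_calibration(n); im=imaging.camera(n)
    if name: cv2.imwrite(f'pics/{name}.png',im)
    return c,im
E
python3 - <<'E'
from h import *
c=imaging.get_calibration('top'); im=cv2.imread('pics/top0.png')
cv2.imwrite('pics/topA.png',cv2.resize(im[215:325,145:325],None,fx=4.4,fy=4.4,interpolation=cv2.INTER_CUBIC))
cv2.imwrite('pics/topB.png',cv2.resize(im[205:335,330:520],None,fx=4.2,fy=4.2,interpolation=cv2.INTER_CUBIC))
for p in [(170,243),(272,242),(171,299),(225,304),(266,298),(309,242)]: print(p,onplane(c,p,.03).round(3))
for p in [(345,233),(462,233),(351,314),(467,308)]: print(p,onplane(c,p,.086).round(3))
for p in [(490,230),(495,258),(498,280),(501,301)]: print(p,onplane(c,p,.102).round(3))
for p in [(189,185),(287,165),(390,150)]: print(p,onplane(c,p,.06).round(3))
E
```

```text
(170, 243) [0.581 0.333 0.03 ]
(272, 242) [0.587 0.113 0.03 ]
(171, 299) [0.461 0.323 0.03 ]
(225, 304) [0.452 0.208 0.03 ]
(266, 298) [0.466 0.122 0.03 ]
(309, 242) [0.588 0.033 0.03 ]
(345, 233) [ 0.598 -0.042  0.086]
(462, 233) [ 0.602 -0.283  0.086]
(351, 314) [ 0.433 -0.055  0.086]
(467, 308) [ 0.448 -0.288  0.086]
(490, 230) [ 0.606 -0.336  0.102]
(495, 258) [ 0.548 -0.344  0.102]
(498, 280) [ 0.504 -0.348  0.102]
(501, 301) [ 0.462 -0.352  0.102]
(189, 185) [0.703 0.292 0.06 ]
(287, 165) [0.751 0.083 0.06 ]
(390, 150) [ 0.788 -0.14   0.06 ]
```

View pics/topA.png

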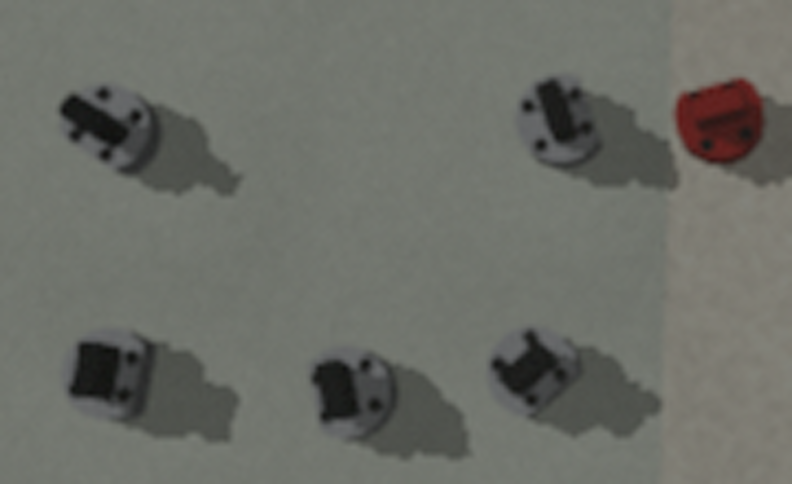

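View pics/topB.png

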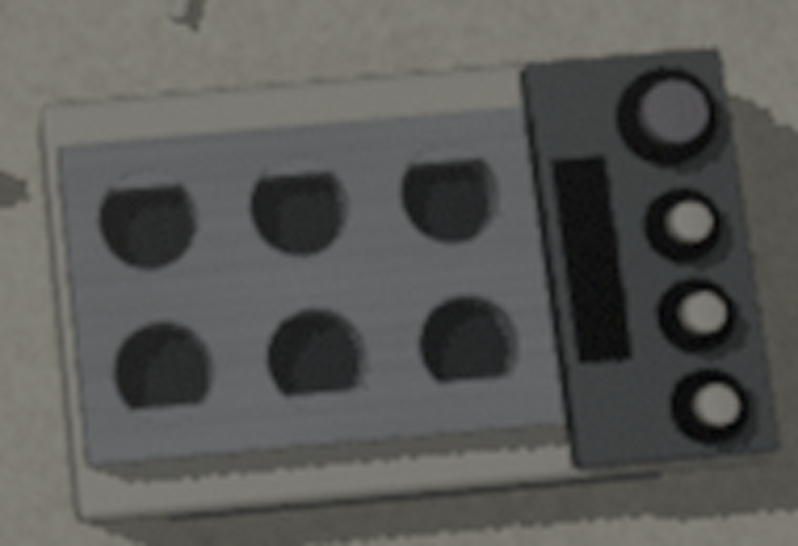

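```bash
python3 - <<'E'
from h import *
s=readout.sense(); c=imaging.get_calibration('wrist')
T=R.from_quat(s['eef_rot']); Rc=T.inv()*R.from_quat(c['rotation']); t=T.inv().apply(c['xyz']-s['position'])
print(t.round(4),Rc.as_matrix().round(3))
print('jaw dir',T.apply([0,1,0]).round(3),'toolx',T.apply([1,0,0]).round(3))
def view(p,yaw):
    q=R.from_quat(down(yaw)); return proj(dict(c,xyz=0*t,rotation=[0,0,0,1]),0) if 0 else None
for yaw in (-np.pi/2,0,np.pi/2,np.pi):
  for p in ([.45,.2,.30],[.45,-.2,.3],[.5,.2,.12],[.5,-.2,.2]):
    j=solver.inverse_kinematics(p,down(yaw)); print(round(yaw,2),p,None if j is None else np.round(j,2))
# pixel of points relative to tcp for tcp height .15
for dx in (0,.05,.1,.15):
    pt=np.array([dx,0,.15-.03]); print(dx, proj(dict(c,xyz=t,rotation=Rc.as_quat()),pt).round(0))
E
```

```text
[ 0.0827  0.0014 -0.1253] [[-0.    -0.948 -0.318]
 [ 1.    -0.     0.   ]
 [-0.001 -0.318  0.948]]
jaw dir [ 0.252  0.968 -0.001] toolx [-0.968  0.252  0.   ]
-1.57 [0.45, 0.2, 0.3] [ 0.42  0.07  0.01  1.51  0.   -2.72]
-1.57 [0.45, -0.2, 0.3] [-0.42  0.07  0.01  1.51  0.    2.72]
-1.57 [0.5, 0.2, 0.12] [ 0.38  0.18 -0.26  1.13  0.   -2.76]
-1.57 [0.5, -0.2, 0.2] [-0.38  0.16 -0.11  1.3   0.    2.76]
0 [0.45, 0.2, 0.3] [0.42 0.07 0.01 1.51 0.   1.99]
0 [0.45, -0.2, 0.3] [-0.42  0.07  0.01  1.51  0.    1.15]
0 [0.5, 0.2, 0.12] [ 0.38  0.18 -0.26  1.13  0.    1.95]
0 [0.5, -0.2, 0.2] [-0.38  0.16 -0.11  1.3   0.    1.19]
1.57 [0.45, 0.2, 0.3] [0.42 0.07 0.01 1.51 0.   0.42]
1.57 [0.45, -0.2, 0.3] [-0.42  0.07  0.01  1.51  0.   -0.42]
1.57 [0.5, 0.2, 0.12] [ 0.38  0.18 -0.26  1.13  0.    0.38]
1.57 [0.5, -0.2, 0.2] [-0.38  0.16 -0.11  1.3   0.   -0.38]
3.14 [0.45, 0.2, 0.3] [ 0.42  0.07  0.01  1.51  0.   -1.15]
3.14 [0.45, -0.2, 0.3] [-0.42  0.07  0.01  1.51  0.   -1.99]
3.14 [0.5, 0.2, 0.12] [ 0.38  0.18 -0.26  1.13  0.   -1.19]
3.14 [0.5, -0.2, 0.2] [-0.38  0.16 -0.11  1.3   0.   -1.95]
0 [313. 248.]
0.05 [313. 179.]
0.1 [313. 101.]
0.15 [312.  12.]
```

```bash
python3 - <<'E'
from h import *
import pickle
D={}
for k,p in dict(A=[.55,.22,.3],B=[.56,-.13,.28],C=[.56,-.27,.28]).items():
    ctrl.move_ptp(p,down(np.pi/2)); ctrl.hold(.2); D[k]=snap('wrist','w'+k)
pickle.dump(D,open('D.pkl','wb')); print(readout.sense()['time'])
E
```

```text
4.6833
```

View pics/wA.png

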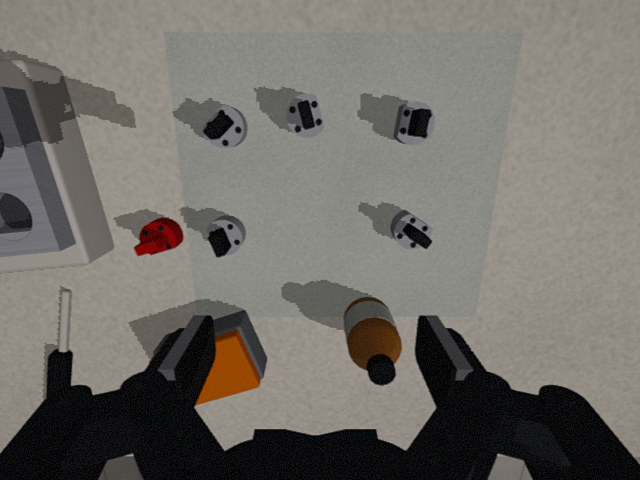

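View pics/wB.png

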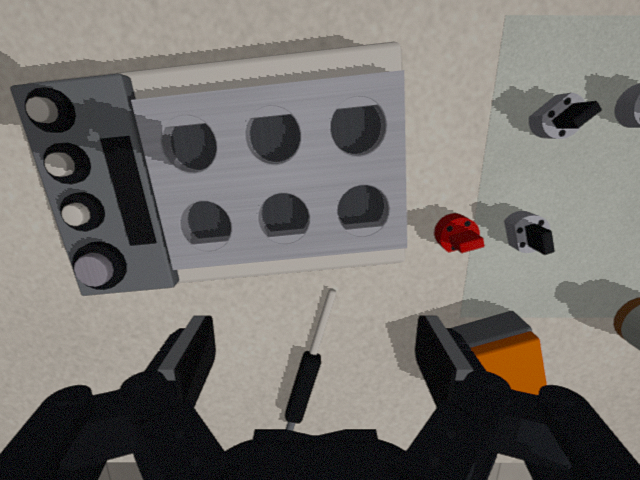

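View pics/wC.png

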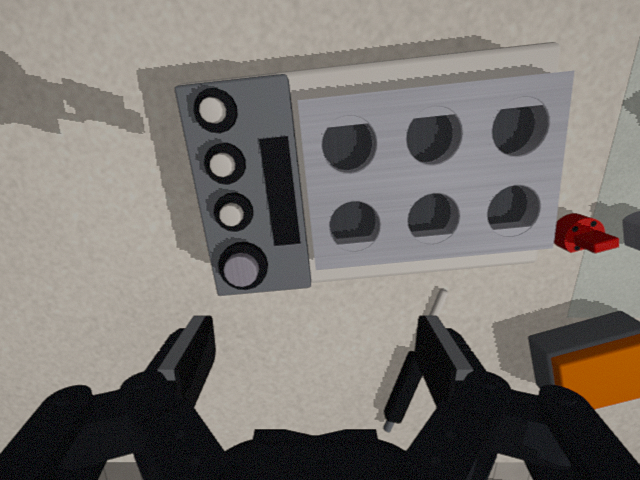

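```bash
python3 - <<'E'
from h import *
import pickle
D=pickle.load(open('D.pkl','rb'))
for k,roi in (('B',[130,65,412,275]),('C',[290,65,580,275])):
    c,im=D[k]; 
    b,g,r=[im[...,i].astype(int) for i in range(3)]
    m=((b-r)>4).astype(np.uint8)*255
    x0,y0,x1,y1=roi; mm=np.zeros_like(m); mm[y0:y1,x0:x1]=m[y0:y1,x0:x1]
    # exclude dark panel
    mm[(b<110)]=0
    mm=cv2.morphologyEx(mm,cv2.MORPH_OPEN,np.ones((3,3)))
    cv2.imwrite(f'pics/mask{k}.png',mm)
    cs,_=cv2.findContours(mm,cv2.RETR_EXTERNAL,cv2.CHAIN_APPROX_NONE); ct=max(cs,key=cv2.contourArea)
    hull=cv2.convexHull(ct)[:,0]
    P=np.array([onplane(c,u,.086)[:2] for u in hull])
    print(k,cv2.minAreaRect((P*1000).astype(np.float32)))
    # buttons
    for z,lo in ((.102,0),):
        g2=cv2.GaussianBlur(im,(3,3),0).min(2)
        if k=='C': panel=(180,80,300,295)
        else: panel=(15,80,130,295)
        px,py,qx,qy=panel; sub=(g2[py:qy,px:qx]>115).astype(np.uint8)
        n,l,st,ce=cv2.connectedComponentsWithStats(sub)
        for i in range(1,n):
            if 250<st[i,4]<2500: print(k,st[i],(ce[i]+[px,py]).round(1),onplane(c,ce[i]+[px,py],.102).round(4))
E
```

```text
B ((536.6685791015625, -230.95556640625), (3.6805028915405273, 4.763277053833008), 0.08478271216154099)
B [ 47 125  26  20 382] [ 74.1 214.9] [ 0.5498 -0.3397  0.102 ]
C ((508.3756103515625, -132.64744567871094), (12.549681663513184, 5.282557487487793), 7.736061096191406)
C [ 20  18  25  24 477] [211.8 109.7] [ 0.463  -0.3503  0.102 ]
C [ 31  74  23  23 406] [221.7 164.7] [ 0.5063 -0.3459  0.102 ]
C [ 40 125  22  21 352] [230.5 215.1] [ 0.5498 -0.3417  0.102 ]
C [   0  168   38   47 1310] [195.4 275.5] [ 0.6077 -0.3789  0.102 ]
C [ 46 178  30  27 634] [240.7 271.1] [ 0.6032 -0.3362  0.102 ]
```

```bash
python3 -c "
import cv2,numpy as np
cv2.imwrite('pics/masks.png',cv2.resize(np.hstack([cv2.imread('pics/maskB.png')[50:300],cv2.imread('pics/maskC.png')[50:300]]),(800,156)))"
```

```text
(no output)
```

View pics/masks.png

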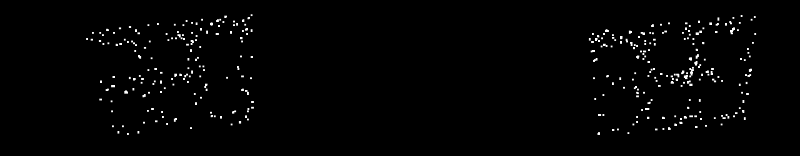

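```bash
python3 - <<'E'
from h import *
import pickle
D=pickle.load(open('D.pkl','rb'))
for k,pts in (('C',[(400,95),(500,175),(300,180),(400,85),(400,70),(430,262),(430,268),(600,60),(565,150)]),):
    c,im=D[k]; s=cv2.bilateralFilter(im,9,30,5); print([(p,s[p[1],p[0]].tolist()) for p in pts])
for k,roi in (('B',[100,55,430,290]),('C',[270,55,600,290])):
    c,im=D[k]; s=cv2.GaussianBlur(im,(5,5),0).astype(int)
    m=(((s[...,0]-s[...,2])>-2)&(s[...,1]>90)).astype(np.uint8)*255
    x0,y0,x1,y1=roi; mm=np.zeros_like(m); mm[y0:y1,x0:x1]=m[y0:y1,x0:x1]
    mm=cv2.morphologyEx(mm,cv2.MORPH_OPEN,np.ones((3,3)))
    cv2.imwrite(f'pics/mask{k}.png',mm)
E
python3 -c "
import cv2,numpy as np
cv2.imwrite('pics/masks2.png',cv2.resize(np.hstack([cv2.imread('pics/maskB.png')[50:300,80:450],cv2.imread('pics/maskC.png')[50:300,250:620]]),(800,270)))"
```

```text
[((400, 95), [145, 139, 140]), ((500, 175), [153, 148, 148]), ((300, 180), [101, 102, 102]), ((400, 85), [113, 118, 122]), ((400, 70), [160, 167, 171]), ((430, 262), [167, 174, 178]), ((430, 268), [166, 173, 178]), ((600, 60), [155, 164, 170]), ((565, 150), [158, 164, 170])]
```

View pics/masks2.png

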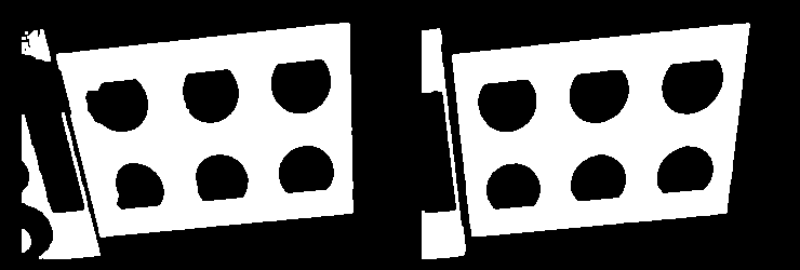

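```bash
python3 - <<'E'
from h import *
import pickle
D=pickle.load(open('D.pkl','rb'))
for k in 'BC':
    c,im=D[k]; mm=cv2.imread(f'pics/mask{k}.png',0)
    cs,_=cv2.findContours(mm,cv2.RETR_EXTERNAL,cv2.CHAIN_APPROX_NONE); ct=max(cs,key=cv2.contourArea)
    P=np.array([onplane(c,u,.086)[:2] for u in ct[:,0]])*1000
    r=cv2.minAreaRect(P.astype(np.float32)); print(k,r)
# assemble: heater yaw from buttons
B=np.array([[.463,-.3503],[.5063,-.3459],[.5498,-.3417],[.6032,-.3362]])
d=B[3]-B[0]; print(np.degrees(np.arctan2(d[1],d[0])),np.linalg.norm(d))
E
```

```text
B ((519.6530151367188, -160.8519744873047), (154.58282470703125, 228.7540740966797), 5.7958664894104)
C ((519.6631469726562, -160.75506591796875), (154.63912963867188, 228.6066131591797), 5.806746959686279)
5.742961345065668 0.14090723899076293
```

```bash
cat >> h.py <<'E'
YAW=np.radians(5.8); H0=np.array([.5197,-.1608])
def hx(dx,dy,o=None):
    o=H0 if o is None else o
    return o+np.array([dx*np.cos(YAW)-dy*np.sin(YAW),dx*np.sin(YAW)+dy*np.cos(YAW)])
WELL=[(sx*.037,dy) for sx in (-1,1) for dy in (.074,0,-.074)]
def deckrect(c,im):
    s=cv2.GaussianBlur(im,(5,5),0).astype(int)
    m=(((s[...,0]-s[...,2])>-2)&(s[...,1]>90)).astype(np.uint8)*255
    m=cv2.morphologyEx(m,cv2.MORPH_OPEN,np.ones((3,3)))
    cs,_=cv2.findContours(m,cv2.RETR_EXTERNAL,cv2.CHAIN_APPROX_NONE)
    o=[]
    for ct in sorted(cs,key=cv2.contourArea)[-3:]:
        P=np.array([onplane(c,u,.086)[:2] for u in ct[:,0]])*1000
        o.append(cv2.minAreaRect(P.astype(np.float32)))
    return o
E
python3 - <<'E'
from h import *
import pickle
D=pickle.load(open('D.pkl','rb')); c,im=D['C']; im=im.copy()
a=np.linspace(0,2*np.pi,200)
for i,w in enumerate(WELL):
    s=-1 if i<3 else 1
    l=np.c_[.024*np.cos(a),.024*np.sin(a)]; l[:,0]=np.clip(l[:,0]*s,-1,.0165)*s
    P=np.array([[*hx(w[0]+x,w[1]+y),.086] for x,y in l]); uv=proj(c,P)
    for u in uv: cv2.circle(im,tuple(np.round(u).astype(int)),0,(0,0,255),-1)
cv2.imwrite('pics/ov.png',cv2.resize(im[60:290,290:590],None,fx=2.6,fy=2.6))
ctrl.move_ptp([.46,-.2,.3],down(-np.pi/2)); ctrl.hold(.2); c,im=snap('wrist','wE'); print(deckrect(c,im),readout.sense()['time'])
pickle.dump((c,im),open('E.pkl','wb'))
E
```

```text
[((566.8002319335938, 68.0901107788086), (18.999780654907227, 7.504048824310303), 83.16935729980469), ((607.1870727539062, -342.8341064453125), (29.974388122558594, 30.520280838012695), 7.830954551696777), ((519.7205200195312, -160.62210083007812), (154.6856689453125, 228.7646942138672), 5.825765132904053)] 7.6167
```

View pics/ov.png

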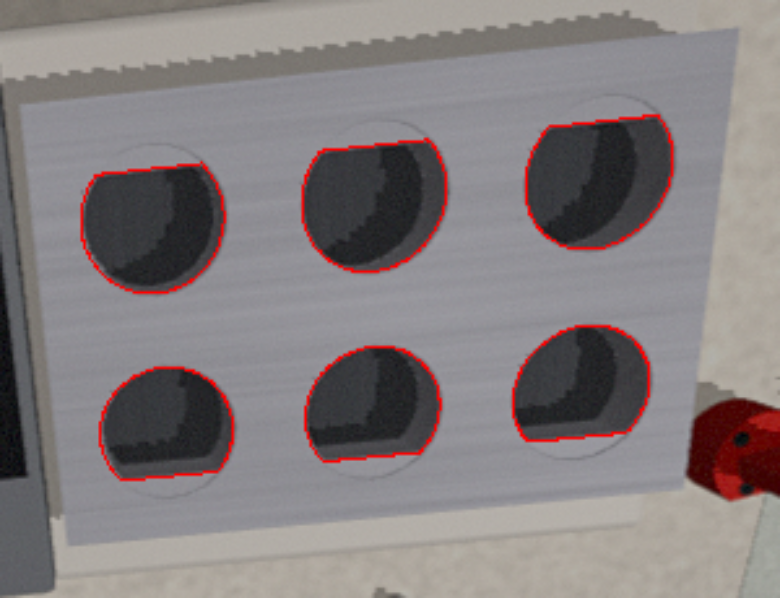

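View pics/wE.png

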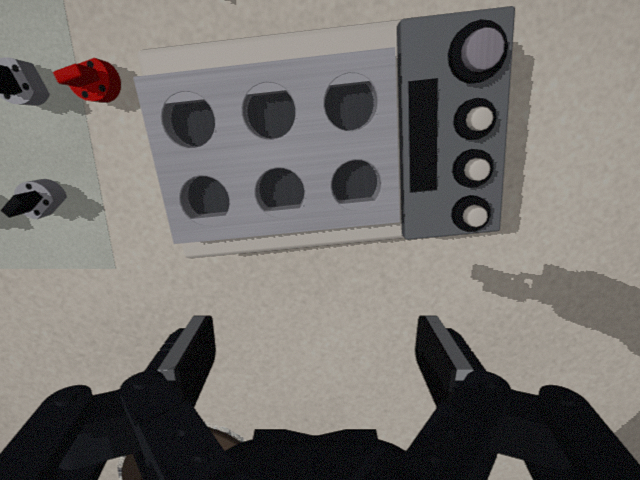

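The well overlay matches the rims exactly, and the view with the tool turned half round agrees to 0.2 mm. Next come the blocks.

```bash
python3 - <<'E'
from h import *
import pickle
D=pickle.load(open('D.pkl','rb')); c,im=D['A']
cv2.imwrite('pics/Acrop.png',cv2.resize(im[80:270,110:450],None,fx=2.35,fy=2.35,interpolation=cv2.INTER_CUBIC))
for p in [(225,126),(306,115),(415,122),(226,236),(410,230),(160,235)]: print(p,onplane(c,p,.028).round(3))
s=cv2.GaussianBlur(im,(3,3),0)
print([s[v,u].tolist() for u,v in [(405,110),(425,122),(399,122),(400,60),(380,110),(236,128),(243,122)]])
E
```

```text
(225, 126) [0.464 0.126 0.028]
(306, 115) [0.453 0.213 0.028]
(415, 122) [0.46  0.329 0.028]
(226, 236) [0.586 0.118 0.028]
(410, 230) [0.579 0.334 0.028]
(160, 235) [0.585 0.04  0.028]
[[40, 38, 37], [20, 19, 15], [56, 54, 54], [131, 138, 137], [92, 98, 97], [38, 37, 39], [95, 91, 91]]
```

View pics/Acrop.png

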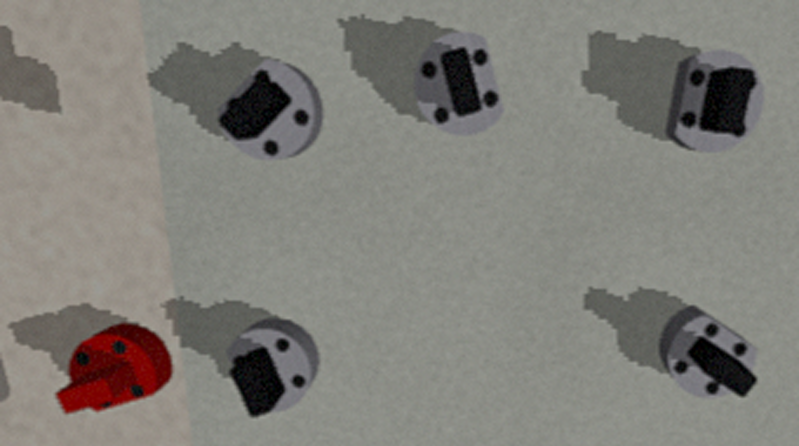

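```bash
cat >> h.py <<'E'
def j6of(xy,yaw):
    a=np.arctan2(xy[1],xy[0])+np.pi/2-yaw
    return (a+np.pi)%(2*np.pi)-np.pi
def blockmask(im):
    s=cv2.GaussianBlur(im,(5,5),0).astype(int)
    m=((s[...,0]-s[...,1])>-3).astype(np.uint8)*255
    return cv2.morphologyEx(m,cv2.MORPH_OPEN,np.ones((3,3)))
def measure(c,im,guess,name=None):
    m=blockmask(im); g=proj(c,np.array([*guess,.028]))
    cs,_=cv2.findContours(m,cv2.RETR_EXTERNAL,cv2.CHAIN_APPROX_NONE)
    cs=[k for k in cs if cv2.contourArea(k)>600 and abs(cv2.pointPolygonTest(k,tuple(map(float,g)),True))<60]
    if not cs: return None
    k=min(cs,key=lambda k:-cv2.pointPolygonTest(k,tuple(map(float,g)),True))
    P=np.array([onplane(c,u,.028)[:2] for u in k[:,0]])
    # circle on points, drop flat iteratively
    w=np.ones(len(P),bool)
    for _ in range(12):
        A=np.c_[2*P[w],np.ones(w.sum())]; s=np.linalg.lstsq(A,(P[w]**2).sum(1),rcond=None)[0]
        ctr=s[:2]; r=np.sqrt(s[2]+ctr@ctr); d=np.linalg.norm(P-ctr,axis=1); w=np.abs(d-r)<.0015 if _>3 else d>r-.002
    mm=cv2.moments(P.astype(np.float32).reshape(-1,1,2)*1000); cen=np.array([mm['m10'],mm['m01']])/mm['m00']/1000
    v=cen-ctr
    # flat = points well inside circle
    f=P[d<r-.003]; n=None
    if len(f)>4:
        vx,vy,_,_=cv2.fitLine((f*1000).astype(np.float32),cv2.DIST_HUBER,0,.01,.01).ravel()
        n=np.array([-vy,vx]); fc=f.mean(0)-ctr
        if n@fc<0: n=-n
        ang=np.arctan2(n[1],n[0]); dist=n@fc
    else: ang=dist=np.nan
    ref=np.arctan2(-v[1],-v[0])  # centroid lies away from flat
    res=dict(ctr=ctr,r=r,ang=ang,dist=dist,cenang=ref,off=np.linalg.norm(v))
    if name:
        o=im.copy(); cv2.drawContours(o,[k],-1,(0,0,255),1)
        q=proj(c,np.array([[*ctr,.028],[*(ctr+.015*np.array([np.cos(ang),np.sin(ang)])),.028]]))
        if np.isfinite(q).all(): cv2.line(o,tuple(q[0].astype(int)),tuple(q[1].astype(int)),(0,255,0),2)
        u,v=q[0].astype(int); cv2.imwrite(f'pics/{name}.png',cv2.resize(o[max(0,v-50):v+50,max(0,u-60):u+60],None,fx=3,fy=3))
    return res
def look(guess,name=None):
    ctrl.move_ptp([guess[0]-.075,guess[1],.18],down(-np.pi/2)); ctrl.hold(.15)
    c,im=snap('wrist'); return measure(c,im,guess,name)
E
python3 - <<'E'
from h import *
for i,g in enumerate([(.464,.126),(.453,.213)]):
    print(look(g,f'b{i}'))
print(readout.sense()['time'])
cv2.imwrite('pics/bb.png',np.hstack([cv2.imread(f'pics/b{i}.png') for i in range(2)]))
E
```

```text
{'ctr': array([0.4644497 , 0.12351073]), 'r': np.float64(0.02183309263637859), 'ang': np.float32(-2.41112), 'dist': np.float64(0.015167594955560611), 'cenang': np.float64(-2.402833448323306), 'off': np.float64(0.0018784527883066284)}
{'ctr': array([0.45337334, 0.21324075]), 'r': np.float64(0.021786826278495503), 'ang': np.float32(1.8364652), 'dist': np.float64(0.01509025388575028), 'cenang': np.float64(1.845356392106253), 'off': np.float64(0.0018768472798129238)}
13.0333
```

View pics/bb.png

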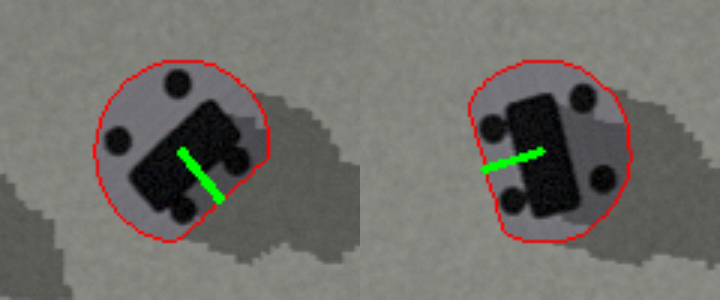

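```bash
cat >> h.py <<'E'
import json,os
GZ=.050; TR=.225
def filled(): return json.load(open('filled.json')) if os.path.exists('filled.json') else []
def pick(b):
    ctr,a=b['ctr'],float(b['ang']); best=None
    for w in range(6):
        if w in filled(): continue
        wxy=hx(*WELL[w]); wa=YAW+(np.pi if w<3 else 0)
        for d in (0,np.pi):
            j0=j6of(ctr,a+d); j1=j6of(wxy,wa+d)
            if max(abs(j0),abs(j1))>2.95: continue
            cost=abs(j1-j0)+.3*abs(j0)-(.1*(w%3))
            if best is None or cost<best[0]: best=(cost,w,a+d,wa+d)
    _,w,t0,t1=best
    ctrl.grip(.5)
    ctrl.move_ptp([*ctr,.13],down(t0))
    hit=ctrl.movel([*ctr,GZ],speed=.12,stop_force=8)
    ctrl.hold(.1)
    if hit: print('HIT descending',readout.sense()['position']); ctrl.movel([*ctr,.13]); return None
    ctrl.grip(0,effort=40); s=readout.sense(); print('grip',s['grip_width'],s['position'])
    off=s['position'][2]
    ctrl.movel([*ctr,TR],speed=.25); s=readout.sense(); print('lifted',s['grip_width'],s['contact_force'].round(2))
    json.dump(dict(w=w,t1=t1,off=off),open('carry.json','w')); return w
def place():
    k=json.load(open('carry.json')); w=k['w']; xy=hx(*WELL[w]); q=down(k['t1'])
    ctrl.move_ptp([*xy,TR],q)
    zf=.066+k['off']
    ctrl.movel([*xy,zf+.024],speed=.2); ctrl.hold(.1)
    hit=ctrl.movel([*xy,zf-.001],speed=.04,stop_force=12); s=readout.sense()
    print('well',w,'hit',hit,'dz above home mm',(s['position'][2]-zf)*1000,s['contact_force'].round(1),'t',s['time']); return s['position'][2]-zf
def release():
    k=json.load(open('carry.json'))
    ctrl.grip(.35); ctrl.hold(.1); p=readout.sense()['position']; ctrl.movel([p[0],p[1],TR],speed=.25)
    f=filled(); f.append(k['w']); json.dump(f,open('filled.json','w'))
E
python3 - <<'E'
from h import *
c,im=snap('wrist'); b=measure(c,im,(.453,.213)); print(b['ctr'],b['ang'])
w=pick(b); print(w)
if w is not None:
    print(place())
    c,im=snap('wrist','p0')
E
```

```text
[0.45340163 0.21315914] 1.8516366
grip 0.13243096219518877 [0.45366792 0.2132588  0.05041923]
lifted 0.128974164286737 [-0.86 -0.24 -1.96]
5
well 5 hit True dz above home mm 0.034269335432754455 [-1.   0.1  4.7] t 21.0167
3.4269335432754455e-05
```

View pics/p0.png

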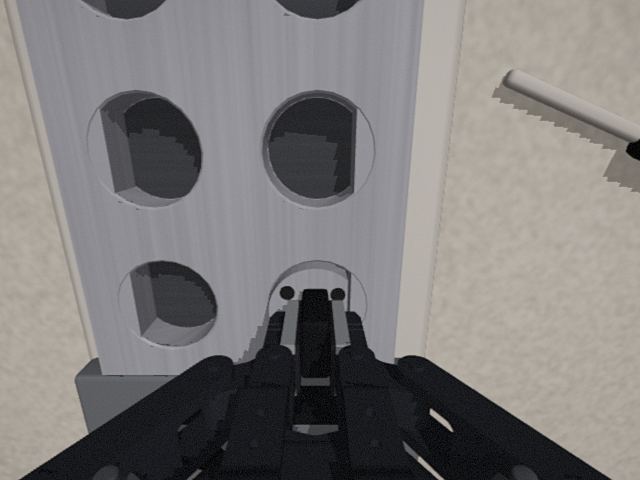

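The block is home in well5: 0.03 mm above the expected height, with the flat seam on the back side at (350,290). I'll release it and take the next one.

```bash
python3 - <<'E'
from h import *
release()
b=look((.464,.1235),'b2'); print(b)
if b and abs(b['r']-.022)<.001 and abs(b['dist']-.015)<.001:
    w=pick(b)
    if w is not None and readout.sense()['grip_width']>.1:
        if abs(place())<.002: release()
print(filled(),readout.sense()['time']); snap('top','top1')
E
```

```text
{'ctr': array([0.46450343, 0.12353368]), 'r': np.float64(0.021828235087105918), 'ang': np.float32(-2.4051962), 'dist': np.float64(0.015159983013249742), 'cenang': np.float64(-2.405013409845144), 'off': np.float64(0.0018585559765652174)}
grip 0.13246827563832161 [0.46469314 0.12356757 0.0503476 ]
lifted 0.13435153603828714 [ 0.26 -0.15 -1.39]
well 2 hit True dz above home mm -0.10063784648876861 [-1.5 -0.2  5.3] t 33.8583
[5, 2] 34.8583
```

View pics/top1.png

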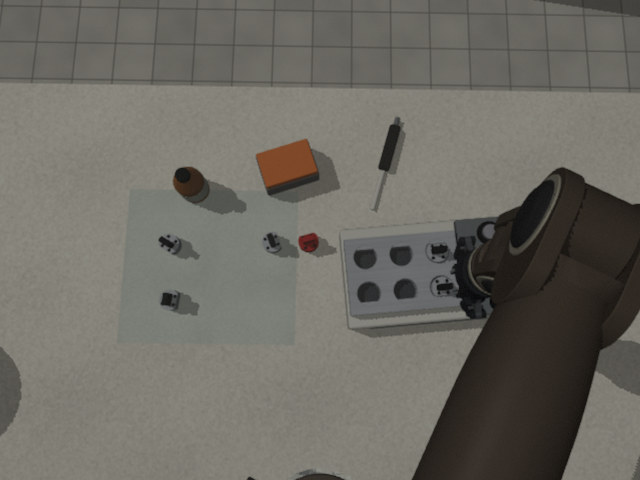

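```bash
python3 - <<'E'
from h import *
for n,g in (('b3',(.586,.115)),('b4',(.46,.326))):
    b=look(g,n); print(b)
    if not(b and abs(b['r']-.022)<.001 and abs(b['dist']-.015)<.001): break
    w=pick(b)
    if w is None or readout.sense()['grip_width']<.1: break
    if abs(place())<.002: release()
    else: break
print(filled(),readout.sense()['time']); snap('top','top2')
E
```

```text
{'ctr': array([0.58865402, 0.11396622]), 'r': np.float64(0.021847446998249323), 'ang': np.float32(-1.2434578), 'dist': np.float64(0.015113941742246208), 'cenang': np.float64(-1.2288887464556129), 'off': np.float64(0.001901272248252266)}
grip 0.1283139420088025 [0.58886276 0.11392295 0.05032223]
lifted 0.12534542568040455 [-0.34 -0.07 -2.09]
well 1 hit True dz above home mm -0.13388478102444035 [-1.7 -0.4  4.9] t 45.6167
{'ctr': array([0.46058305, 0.32816442]), 'r': np.float64(0.02179850690052115), 'ang': np.float32(-1.7029938), 'dist': np.float64(0.01504709570419346), 'cenang': np.float64(-1.7128409018444937), 'off': np.float64(0.0018782255474451657)}
grip 0.13085720053268862 [0.46061987 0.3281611  0.05013647]
lifted 0.1301599697169778 [ 0.16  0.17 -2.01]
well 0 hit True dz above home mm -0.12301064303703313 [-1.4  0.2  5.2] t 57.75
[5, 2, 1, 0] 58.7583
```

View pics/top2.png

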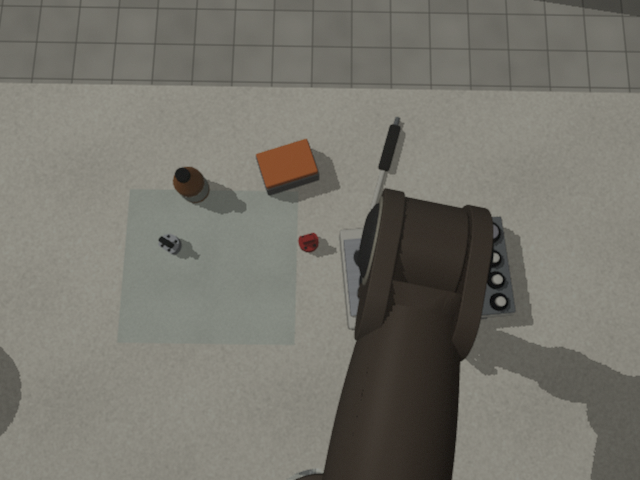

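```bash
python3 - <<'E'
from h import *
b=look((.579,.334),'b5'); print(b)
if b and abs(b['r']-.022)<.001 and abs(b['dist']-.015)<.001:
    w=pick(b)
    if w is not None and readout.sense()['grip_width']>.1:
        if abs(place())<.002: release()
ctrl.move_ptp([.46,-.2,.3],down(-np.pi/2)); ctrl.hold(.2); c,im=snap('wrist','wF')
print(filled(),readout.sense()['time'],deckrect(c,im)[-1])
for z in (.102,):
    g2=cv2.GaussianBlur(im,(3,3),0).min(2); sub=(g2>115).astype(np.uint8); sub[:,:440]=0; sub[:,505:]=0; sub[240:]=0
    n,l,st,ce=cv2.connectedComponentsWithStats(sub)
    for i in range(1,n):
        if 250<st[i,4]<2500: print(st[i],ce[i].round(1),onplane(c,ce[i],.102).round(4))
E
```

```text
{'ctr': array([0.58075491, 0.33749233]), 'r': np.float64(0.021837246010573366), 'ang': np.float32(2.5577404), 'dist': np.float64(0.014963463450015056), 'cenang': np.float64(2.5668496627782305), 'off': np.float64(0.0019333242584196734)}
grip 0.1302033643699834 [0.58103141 0.33770489 0.05061982]
lifted 0.1318398781245565 [-0.43  0.59 -2.08]
well 4 hit True dz above home mm -0.0174265564215903 [-0.8 -1.1  4. ] t 69.525
[5, 2, 1, 0, 4] 72.15 ((519.7470092773438, -160.7620849609375), (154.56419372558594, 228.85011291503906), 5.805764675140381)
[440   0  65  14 685] [468.1   5. ] [ 0.634  -0.3184  0.102 ]
[468  29  26  35 407] [476.8  45. ] [ 0.6062 -0.3293  0.102 ]
[468 107  25  23 423] [480.4 117.8] [ 0.5508 -0.3407  0.102 ]
[466 159  24  21 381] [477.8 168.9] [ 0.5076 -0.3449  0.102 ]
[465 207  22  19 337] [475.6 215.7] [ 0.4643 -0.3492  0.102 ]
[440 233  65   7 256] [480.5 237.1] [ 0.4433 -0.357   0.102 ]
```

View pics/wF.png

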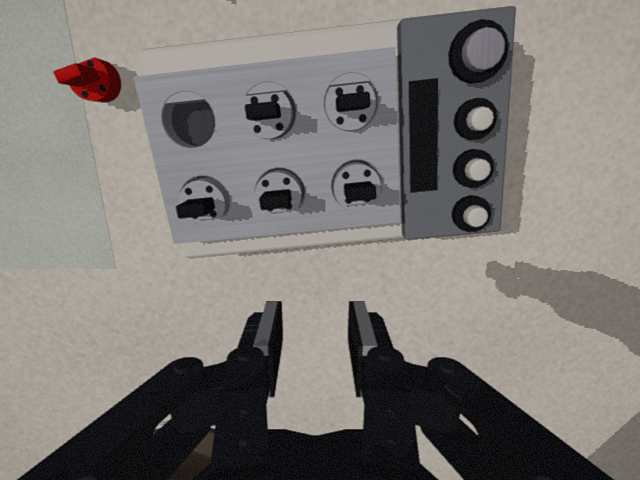

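All five blocks sit home: front row (200,205), (278,200) and (358,188), back row (263,110) and (352,103). Only well3 at (188,120) is empty. The red look-alike is untouched. Next I'll press the middle key, at pixel (478,169).

```bash
cat >> h.py <<'E'
BT=dict(front=(.4637,-.3497),middle=(.5070,-.3454),back=(.5503,-.3412),start=(.6035,-.336))
def press(n,zs=.130):
    x,y=BT[n]; q=down(YAW-np.pi/2)
    p=readout.sense()['position']
    if np.hypot(p[0]-x,p[1]-y)>.2 or p[2]>.2: ctrl.move_ptp([x,y,.16],q)
    else: ctrl.movel([x,y,max(p[2],.14)],speed=.15,orientation=q)
    ctrl.movel([x,y,.126],speed=.1); ctrl.hold(.15); z=[]
    f0=readout.sense()['contact_force'][2]
    hit=ctrl.movel([x,y,.107],speed=.015,stop_force=9); s=readout.sense(); ctrl.hold(.1); s2=readout.sense()
    print(n,'hit',hit,'z',s['position'][2],s2['position'][2],'dF',s['contact_force'][2]-f0,s2['contact_force'][2]-f0,'t',s['time'])
    ctrl.movel([x,y,.14],speed=.06); ctrl.hold(.15)
E
python3 - <<'E'
from h import *
ctrl.grip(0); press('middle'); c,im=snap('wrist','pm')
E
```

```text
middle hit True z 0.11305164373437195 0.11307996318457514 dF 5.8474056598110735 6.964445368889582 t 74.9083
```

View pics/pm.png

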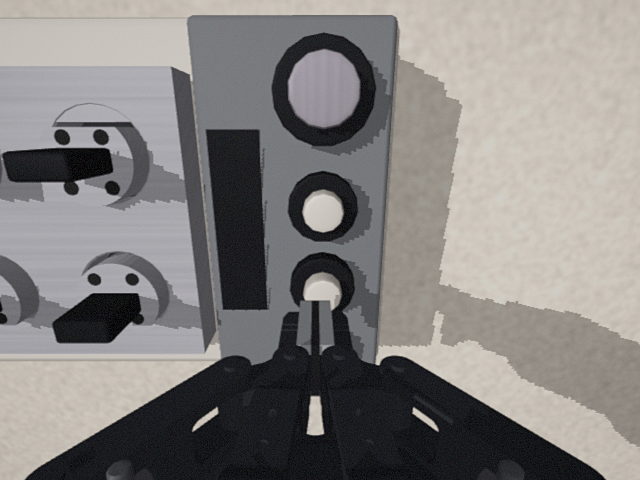

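The middle key stopped at tip height 0.0961 (stop 0.096) with about 7 N on it, above the 4 N it needs, so it went fully down. The fingers are centred on the key at (320,300). Next come the others.

```bash
sed -i 's/stop_force=9/stop_force=12/' h.py; python3 - <<'E'
from h import *
for n in ('front','back','start'): press(n)
ctrl.movel([.6,-.336,.22],speed=.2)
ctrl.move_ptp([.46,-.2,.3],down(-np.pi/2)); ctrl.hold(.2); snap('wrist','wG')
ctrl.move_ptp([.2,.35,.35],down(-np.pi/2)); ctrl.hold(.1); snap('top','top3'); snap('scene','scene3'); print(readout.sense()['time'])
a=cv2.imread('pics/scene3.png')[90:260,170:380]; cv2.imwrite('pics/sc.png',cv2.resize(a,None,fx=3.5,fy=3.5,interpolation=cv2.INTER_CUBIC))
E
```

```text
front hit True z 0.1130406601328564 0.11303044137240247 dF 6.69444713349907 6.866462076284741 t 77.5917
back hit True z 0.11305819900485967 0.11307244428687177 dF 4.839345763769082 5.67455273136114 t 80.5167
start hit True z 0.11310982757052315 0.11309565673210142 dF 2.9713737996497893 4.834170709083195 t 83.225
89.925
```

View pics/wG.png

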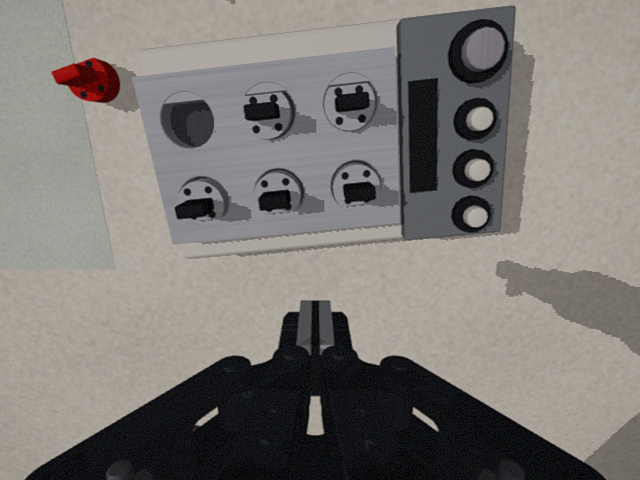

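View pics/top3.png

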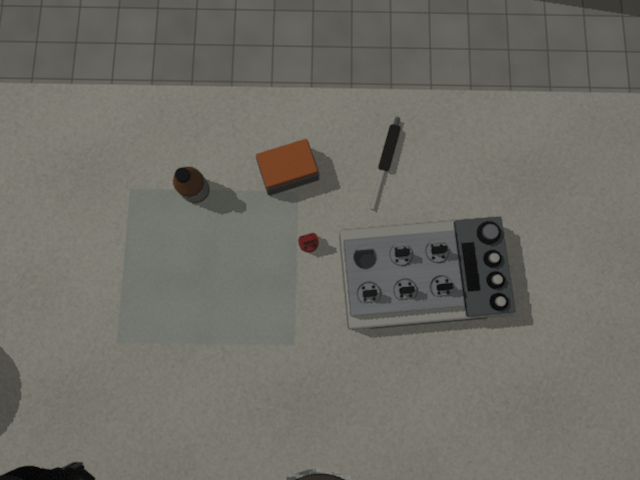

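View pics/sc.png

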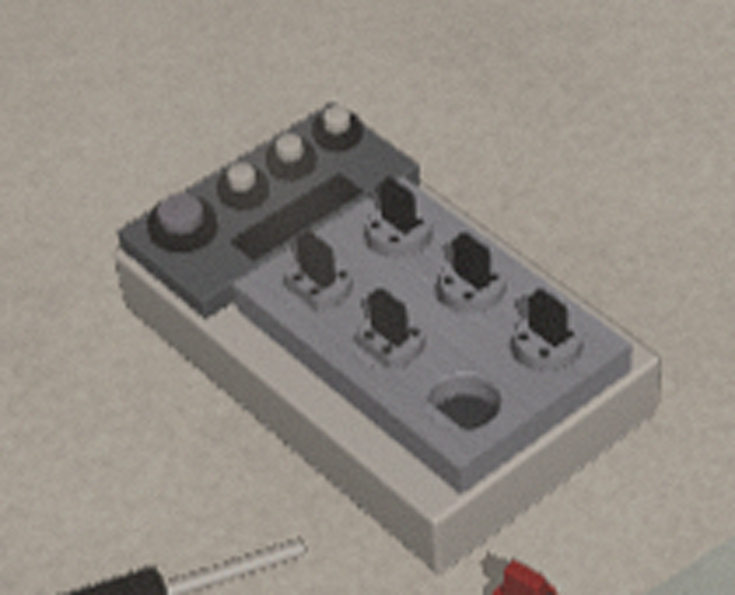

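```bash
python3 - <<'E'
from h import *
print(ticket.finish_job())
E
```

```text
the job is handed in; nothing more can be done
None
```

All five tube blocks on the bench are in the heater, fully home and released, and the keys and start button have been pressed in the order asked. The job was handed in at about 90 s of the 210 s allowed; no verdict is reported.

- **Blocks:** they went into wells 5, 2, 1, 0 and 4, leaving well3 empty. Each stopped within 0.15 mm of its home height.
- **Keys:** I pressed middle, front, back, then start. Each went about 6 mm to the same stop height (0.096 m), and all four buttons stood up again afterwards.
- **Weaker reading:** the settled force on start was only 4.8 N, and on the back key 5.7 N, against about 7 N on the other two. Both are above the 4 N needed and at the same depth, so I did not press again.
- **Last pictures:** all five blocks are seated and still, no grey block is left on the bench, and the bottle, tip box, pipette and red look-alike have not moved. I saw no block knocked aside, and no check failed or disagreed.

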